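Pack the blue charm kit in its two-layer box

TASK

Pack the blue charm-making kit: put the blue ink pad and the blue punch in the wells that fit them on the floor of the blue box, then set the lift-out tray level on the ledges over them, and last stand the blue stamp upright in the tray's square stamp well. Set the things down rather than dropping them. The red pieces look the same but belong to another kit: leave them where they are.

Things in the scene. Friction and masses are not known exactly. Their poses are not given: they have to be found in the camera images.
- kit_box: blue open box, fixed, outside 162 (its x) x 218 (its y) x 72 mm tall, walls 5 mm, floor 4 mm. Origin: centre of its underside, z up. Inside each y end a step 22 mm wide; its top, 46 mm above the origin, is a ledge for the tray. Inside above the ledges 152 x 208 mm; between the steps the floor is 152 x 164 mm and holds the two well plates (grey and black) side by side along y.
- pad_well: light grey plate 150 mm (its x) x 82 mm (its y), 7 mm thick, fixed on the box floor in one half of the box (which half varies), with a square through-opening 66 x 66 mm in its middle: the well for the ink pad. Origin: centre of the opening at the level of the box floor, on which the pad will stand; axes parallel to the box.
- punch_well: black plate 150 mm (its x) x 82 mm (its y), 7 mm thick, fixed on the box floor in the other half, with an oblong through-opening 50 mm (its x) x 70 mm (its y): the well for the punch, whose long side goes along y. Origin: centre of the opening at the level of the box floor, on which the punch will stand; axes parallel to the box.
- tray: white loose tray, 136 (its x) x 192 (its y) mm, walls 24 mm tall, floor 3 mm, 0.22 kg. Origin: centre of its underside, z up. Blue bridge handle over its middle: bar 64 mm along x, 12 mm thick (y), 36 to 50 mm above the origin. Fits the box either way round, 8 mm play, underside on the ledges. Stamp well: 54 x 54 mm inside blue ribs 13 mm high, centre x = 0, y = +52 mm. Charms on the -y side.
- blue_pad: square ink pad case, 52 x 52 mm, 24 mm tall, black lower half, blue lid with a white square on top. Origin: centre of its underside; x and y along its sides, z up. Belongs to the blue kit.
- blue_punch: paper punch, 34 mm wide (its x) x 54 mm long (its y), 36 mm tall: steel foot and blue body 34 x 54 mm up to 24 mm, then a smaller press key (28 x 38 mm) of the same colour with a white dot. Origin: centre of its underside, z up. Belongs to the blue kit.
- blue_stamp: rubber stamp standing upright, 62 mm tall: wooden block 38 x 38 mm and 17 mm high, above it a round blue handle, 22 mm in diameter between 32 and 56 mm up. Origin: centre of its underside, z up. Belongs to the blue kit. Stands in the tray's stamp well.
- red_pad: square ink pad case, 52 x 52 mm, 24 mm tall, black lower half, red lid with a white square on top. Origin: centre of its underside; x and y along its sides, z up. Look-alike of the red kit: leave it where it is.
- red_punch: paper punch, 34 mm wide (its x) x 54 mm long (its y), 36 mm tall: steel foot and red body 34 x 54 mm up to 24 mm, then a smaller press key (28 x 38 mm) of the same colour with a white dot. Origin: centre of its underside, z up. Look-alike of the red kit: leave it where it is.
- red_stamp: rubber stamp standing upright, 62 mm tall: wooden block 38 x 38 mm and 17 mm high, above it a round red handle, 22 mm in diameter between 32 and 56 mm up. Origin: centre of its underside, z up. Look-alike of the red kit: leave it where it is.
Things that resemble listed ones, but are neither listed nor needed, are in the scene too. Leave any brown look-alike of the pad_well alone.

How it is judged:
By the outcome, as a careful person would: the job done as asked, in the order asked, and still so for the second after the job is handed in, with the robot touching nothing.
It also fails if it takes over 112 s, if anything falls off the work surface, if the arm or the gripper's body presses on something with over 40 N, if the wrist force passes 120 N, or if a joint passes its speed limit or range.

ROBOT

A 6-joint arm with a two-finger parallel gripper is mounted at the origin on the work surface. World frame = base frame: x ahead of the robot, y to its left, z up, the work surface at z = 0. Lengths are in m, angles in rad, forces in N, time in s.
With the tool pointing down it reaches from about 0.35 to 1 m from the base axis. Payload 7.1 kg.
Tool frame: the origin (TCP) lies between the finger pads; the fingertips stand 22 mm ahead of it and the grasp point (between the pads) lies 3 mm ahead of it; z points along the fingers, y is the line along which they close (so a half turn about z gives the same grasp; the last joint's range is limited). The gripper opens to 85 mm and grips with 20 to 120 N. Pads are 22 mm wide; open, the fingers measure 114 mm over their backs; the gripper's body (76 mm by 85 mm) begins 54 mm behind the grasp point. The pads swing forward as they close: fully open they stand 13 mm farther back than shut.
Start: joints at [1.2, 0.423, 1.63, -0, 1.089, -0.019], TCP at [0.215, 0.587, 0.253] pointing down, gripper open.
Joint ranges: [-3, 3], [-0.9, 2.11], [0.09, 2.58], [-1.31, 4.45], [0.11, 2.69], [-2.54, 2.54]. Speed limits (rad/s): [2.39, 2.39, 3.01, 3.14, 3.14, 3.14].

INTERFACE

Orientations are given as a rotation vector (axis times angle).
In Python, from rig import manip gives the robot as it stands. The module is installed in compiled form; this text tells all that it offers. Calls block until the motion is done:
- manip.move_to(position, orientation): joint-space move of the TCP to a pose.
- manip.servo_line(position, orientation=None, rate=0.15): straight line of the TCP; orientation=None keeps the orientation; rate is the mean speed in m/s.
- manip.set_joints(angles): joint-space move.
- manip.command_gripper(opening, f_grip=None): finger opening in m; f_grip is the grip in N (None keeps the last); returns when the fingers have stopped.
- manip.hold(seconds).
- manip.solve_ik(position, orientation): joint angles nearest the present ones, or None.
- manip.camera(name): name is "scene" or "top" or "wrist"; returns a dict with "image" (384x512x3 uint8, red, green, blue), "fx", "fy", "cx", "cy" (pixels), "cam_to_world" (4x4, takes a point from camera to world coordinates); the wrist camera has in their place "mount" (4x4, takes a point from camera to tool coordinates, whose origin is the TCP and whose axes are the flange's). Camera axes: x right, y down, z forward; pixel columns grow to the right and rows downward; lengths in m; the calibration is good to about 2 mm. A picture is of the moment at which its call begins: read the wrist's pose just before it. There is no depth.
A pose or a line that the arm cannot do raises manip.IKError and nothing moves.
- manip.sign_off(): hands the job in; it is judged then, once.
Readings, each from a call of its own:
- manip.get_time(): time.
- manip.get_joint_positions(): joint angles.
- manip.get_joint_vel(): joint speeds.
- manip.get_tau(): joint torques, N m.
- manip.get_position(): TCP position.
- manip.get_ee_rot(): TCP orientation.
- manip.get_contact_force(): force on the tool from outside, world axes, zero at the start.
- manip.get_torque(): the same for the moment, N m.
- manip.get_width(): finger opening in m.
- manip.get_grip_force(): force on a finger pad.
Only numpy, scipy, OpenCV 4.12 (cv2) and the standard library are available. Lean on these libraries where they do the work, as an engineer would, in place of code of your own. Each camera call takes 0.05 s, during which the arm holds its last target. There are 200 camera calls.

## Working session

There is one attempt and no reset: what is moved stays moved. The work goes in short steps, each a Python script; the robot and the scene stay as the last script left them, time stands still between calls to the robot, and variables do not carry over. Pictures are saved under pics/ and viewed, at most 14 in all, crops included, and the job is handed in when it is done.

```bash
mkdir -p pics; ls
cat > h.py <<'E'
import numpy as np, cv2
from rig import manip
from scipy.spatial.transform import Rotation as R
def save(name, im, crop=None, s=1):
    if crop: x0,y0,x1,y1=crop; im=im[y0:y1,x0:x1]
    im=cv2.resize(im,None,fx=s,fy=s,interpolation=cv2.INTER_CUBIC)
    cv2.imwrite('pics/'+name+'.png',im[:,:,::-1])
def c2w(c, tcp=None, rv=None):
    if 'cam_to_world' in c: return np.array(c['cam_to_world'])
    T=np.eye(4); T[:3,:3]=R.from_rotvec(rv).as_matrix(); T[:3,3]=tcp
    return T@np.array(c['mount'])
def px2w(c,T,u,v,z):
    d=T[:3,:3]@np.array([(u-c['cx'])/c['fx'],(v-c['cy'])/c['fy'],1]); o=T[:3,3]
    return o+d*(z-o[2])/d[2]
def w2px(c,T,p):
    q=T[:3,:3].T@(np.array(p)-T[:3,3]); return c['fx']*q[0]/q[2]+c['cx'],c['fy']*q[1]/q[2]+c['cy']
def down(yaw): # tool z down, tool y axis (closing line) at world angle yaw
    y=np.array([np.cos(yaw),np.sin(yaw),0]); z=np.array([0,0,-1.]); x=np.cross(y,z)
    return R.from_matrix(np.c_[x,y,z]).as_rotvec()
E
python3 - <<'E'
from h import *
np.set_printoptions(precision=4,suppress=True)
import pickle
for n in ('top','scene','wrist'):
    p,r=manip.get_position(),manip.get_ee_rot()
    c=manip.camera(n); save(n+'0',c['image'],s=1.5)
    pickle.dump((c,p,r),open(n+'0.pkl','wb'))
    print(n,c['fx'],c['cx'],c['cy'],c2w(c,p,r), )
print(R.from_rotvec(r).as_matrix(),manip.get_time()); print(c['mount'])
E
```

```text
pics
top 414.73377821718697 253.03817303378648 199.55031664832566 [[ 0.0505 -0.9779  0.2027  0.2378]
 [-0.9987 -0.0483  0.0157 -0.0579]
 [-0.0056 -0.2032 -0.9791  1.1524]
 [ 0.      0.      0.      1.    ]]
scene 453.40769421112094 261.692352615724 194.44399152025727 [[-0.7645  0.4984 -0.4089  0.9016]
 [ 0.6444  0.5727 -0.5067  0.5448]
 [-0.0184 -0.6509 -0.759   0.8963]
 [ 0.      0.      0.      1.    ]]
wrist 318.4151206146781 252.19536796014054 189.3527520148641 [[ 0.345   0.8874  0.3058  0.1367]
 [ 0.9386 -0.3255 -0.1144  0.6162]
 [-0.0019  0.3265 -0.9452  0.3743]
 [ 0.      0.      0.      1.    ]]
[[-0.9387  0.3446 -0.0005]
 [ 0.3446  0.9387 -0.0013]
 [ 0.     -0.0014 -1.    ]] 0.15
[[-0.0004 -0.9452 -0.3265  0.084 ]
 [ 1.     -0.0002 -0.0007  0.0009]
 [ 0.0005 -0.3265  0.9452 -0.1217]
 [ 0.      0.      0.      1.    ]]
```

View pics/top0.png

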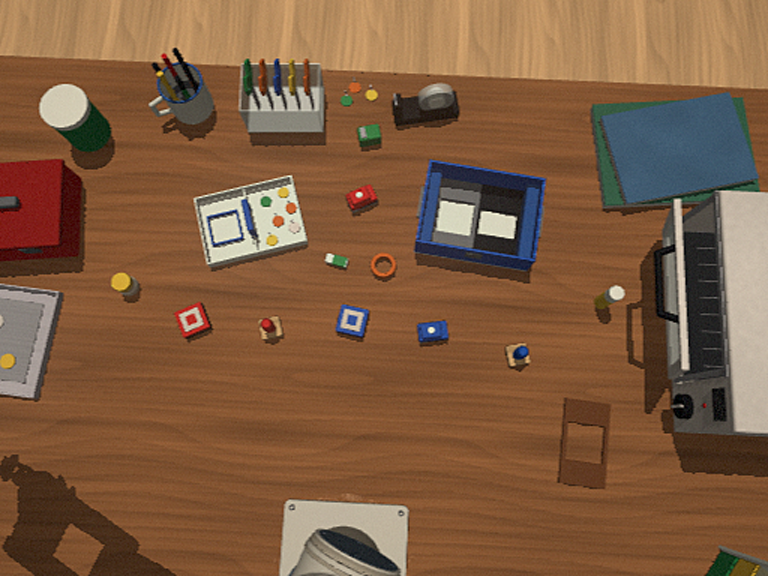

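View pics/scene0.png

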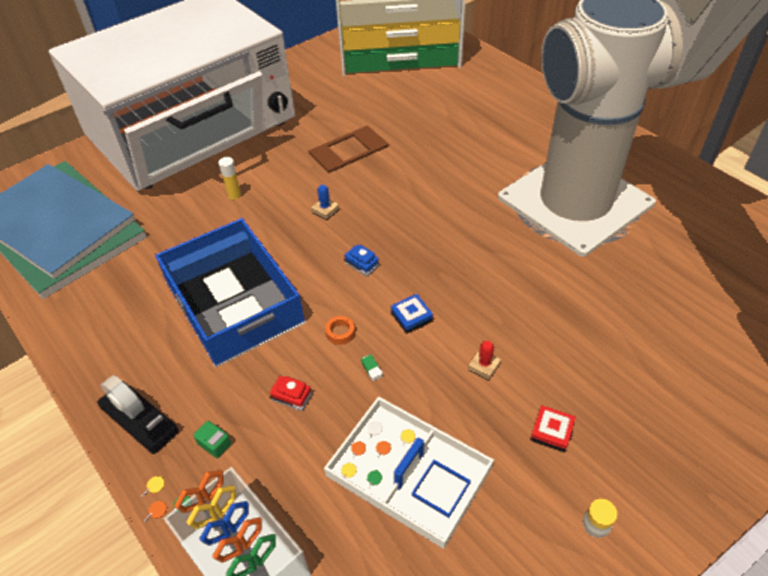

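Top view shows the whole kit: box around (480,215) with grey plate left and black right, tray (250,222), blue pad (352,320), blue punch (432,331), blue stamp (517,354). I'll enlarge that part.

Run:
```python
import pickle
from h import *
c,p,r=pickle.load(open('top0.pkl','rb'))
save('top0a',c['image'],(120,95,240,185),6.6)
save('top0b',c['image'],(215,100,375,250),4)
```

```text
(no output)
```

View pics/top0a.png

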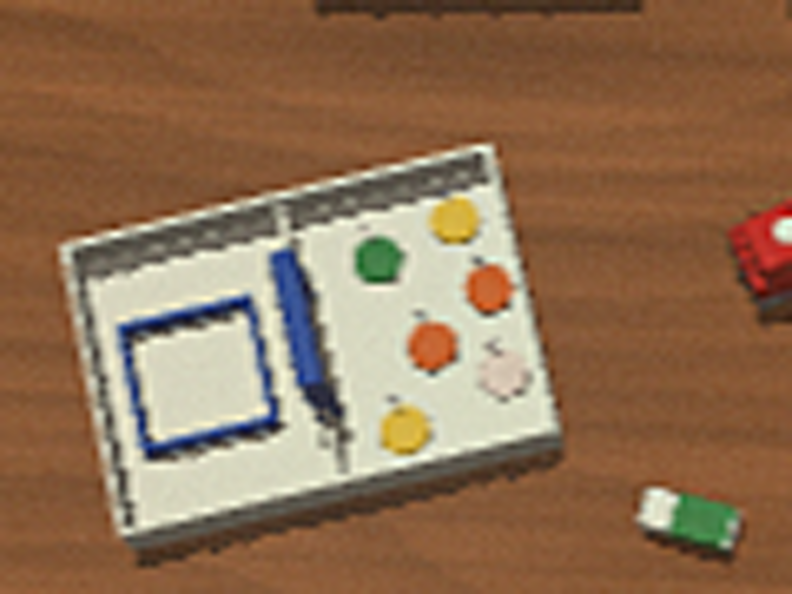

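View pics/top0b.png

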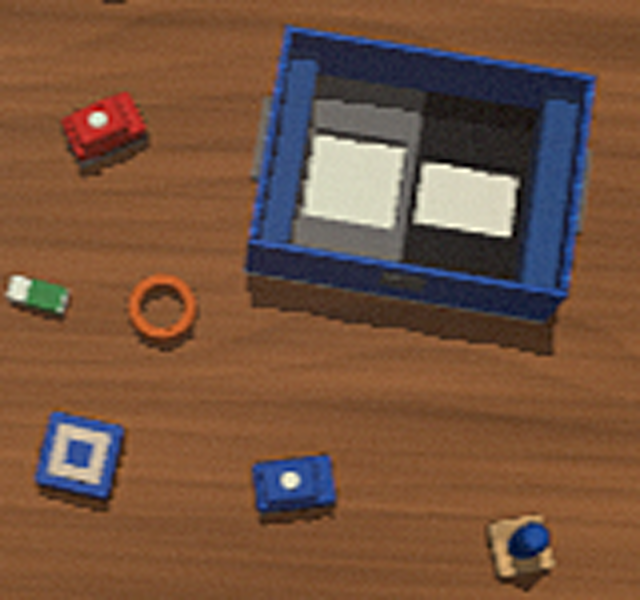

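Run:
```python
import pickle
from h import *
np.set_printoptions(precision=4,suppress=True)
c,p,r=pickle.load(open('top0.pkl','rb')); T=c2w(c)
def f(pts,o,s,z): return np.array([px2w(c,T,(u+.5)/s-.5+o[0],(v+.5)/s-.5+o[1],z) for u,v in pts])
A=lambda pts,z:f(pts,(120,95),6.6,z); B=lambda pts,z:f(pts,(215,100),4,z)
def rep(n,q):
    e=np.roll(q,-1,0)-q; print(n,q.mean(0),np.linalg.norm(e,axis=1),np.degrees(np.arctan2(e[:,1],e[:,0])))
rep('tray',A([(66,246),(490,150),(558,438),(128,538)],.024))
rep('ribs',A([(121,325),(249,300),(277,422),(148,452)],.016))
rep('handle',A([(283,253),(312,385)],.05))
rep('box',B([(289,30),(594,76),(566,296),(250,244)],.072))
rep('padwell',B([(314,136),(406,147),(394,230),(305,217)],.004))
rep('punchwell',B([(420,162),(518,177),(514,238),(415,226)],.004))
rep('pad',B([(60,422),(111,428),(100,484),(50,479)],.024))
rep('punch',B([(253,463),(328,455)],.024)); print(B([(290,480)],.036))
rep('stamp',B([(490,524),(545,517),(553,572),(498,580)],.017)); print(B([(530,538)],.060))
```

```text
tray [0.6145 0.2147 0.024 ] [0.1892 0.136  0.1878 0.1362] [ -73.5959 -163.0304  106.4817   17.5561]
ribs [0.5997 0.264  0.016 ] [0.0566 0.0576 0.0569 0.0597] [ -75.5061 -162.2568  106.5557   17.4164]
handle [0.6156 0.215  0.05  ] [0.0607 0.0607] [-162.9355   17.0645]
box [ 0.6381 -0.2173  0.072 ] [0.2133 0.1599 0.2153 0.158 ] [-96.4506 173.0606  83.0487  -7.6864]
padwell [ 0.6438 -0.1772  0.004 ] [0.0675 0.064  0.0648 0.0623] [-94.4454 173.3613  84.0821  -4.2215]
punchwell [ 0.6338 -0.2585  0.004 ] [0.0717 0.0464 0.0716 0.0489] [-96.4284 176.7892  85.5446  -3.2016]
pad [0.4312 0.0089 0.024 ] [0.0356 0.0399 0.0346 0.0405] [-93.9894 172.2534  87.0775  -6.2461]
punch [ 0.4343 -0.1361  0.024 ] [0.0521 0.0521] [-80.9978  99.0022]
[[ 0.4177 -0.1354  0.036 ]]
stamp [ 0.3815 -0.2967  0.017 ] [0.0383 0.038  0.0382 0.0387] [ -79.8844 -171.5986  101.0879    8.6449]
[[ 0.383  -0.2932  0.06  ]]
```

```bash
cat >> h.py <<'E'
D=np.radians
def look(name,crop=None,s=1.5):
    import pickle
    p,r=manip.get_position(),manip.get_ee_rot(); c=manip.camera('wrist'); save(name,c['image'],crop,s)
    pickle.dump((c,p,r),open(name+'.pkl','wb'))
def st(t=''):
    print(t,'t',round(manip.get_time(),1),'p',np.round(manip.get_position(),4),'w',round(manip.get_width(),4),'g',round(manip.get_grip_force(),1),'F',np.round(manip.get_contact_force(),1))
E
python3 - <<'E'
from h import *
o=down(D(-5))
manip.move_to([.431,.009,.12],o); st()
manip.command_gripper(.075,40)
manip.servo_line([.431,.009,.032],rate=.12); st('low')
look('w1',None,1.0)
manip.command_gripper(.045,40); st('grip')
look('w2',None,1.0)
import cv2
a=cv2.imread('pics/w1.png');b=cv2.imread('pics/w2.png');cv2.imwrite('pics/w12.png',cv2.resize(np.hstack([a,b]),(800,300)))
E
```

```text
t 2.4 p [0.4314 0.0095 0.1202] w 0.0851 g 0.0 F [-0.1 -0.9  0.5]
low t 3.5 p [0.4313 0.009  0.0323] w 0.0751 g 0.0 F [-0.5  0.7  0.1]
grip t 4.0 p [0.4316 0.009  0.0329] w 0.0516 g 39.3 F [-0.8  0.2  7.8]
```

View pics/w12.png

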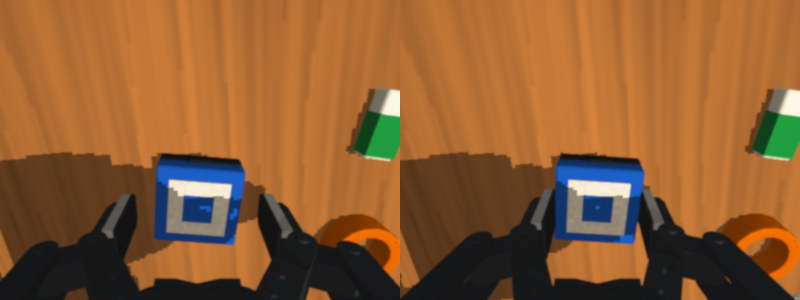

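Left: open fingers straddle the pad (155–240, 155–240 in the left half). Right: fingers closed on it, tips at about (548,192) and (642,192). I check the tip height by projection.

Run:
```python
import pickle
from h import *
c,p,r=pickle.load(open('w2.pkl','rb')); T=c2w(c,p,r)
Rt=R.from_rotvec(r).as_matrix()
for z in (0,.012,.024):
    print(z,[tuple(np.round(w2px(c,T,[*(np.array([.431,.009])+R.from_euler('z',-5,degrees=True).as_matrix()[:2,:2]@np.array(k)*.026),z]))) for k in ((-1,1),(1,1),(1,-1),(-1,-1))])
for zt in (0,.003,.010,.016,.022,.028):
    print(zt,[tuple(np.round(w2px(c,T,p+Rt@[.011,s*.026,zt]))) for s in (-1,1)])
save('w2c',c['image'],(140,170,380,340),3.3)
```

```text
0 [(np.float64(200.0), np.float64(200.0)), (np.float64(300.0), np.float64(199.0)), (np.float64(296.0), np.float64(284.0)), (np.float64(205.0), np.float64(284.0))]
0.012 [(np.float64(196.0), np.float64(208.0)), (np.float64(304.0), np.float64(208.0)), (np.float64(299.0), np.float64(298.0)), (np.float64(202.0), np.float64(298.0))]
0.024 [(np.float64(192.0), np.float64(219.0)), (np.float64(308.0), np.float64(219.0)), (np.float64(302.0), np.float64(313.0)), (np.float64(198.0), np.float64(314.0))]
0 [(np.float64(192.0), np.float64(258.0)), (np.float64(311.0), np.float64(258.0))]
0.003 [(np.float64(193.0), np.float64(255.0)), (np.float64(310.0), np.float64(255.0))]
0.01 [(np.float64(196.0), np.float64(247.0)), (np.float64(307.0), np.float64(247.0))]
0.016 [(np.float64(198.0), np.float64(241.0)), (np.float64(305.0), np.float64(241.0))]
0.022 [(np.float64(200.0), np.float64(235.0)), (np.float64(303.0), np.float64(235.0))]
0.028 [(np.float64(201.0), np.float64(230.0)), (np.float64(301.0), np.float64(230.0))]
```

View pics/w2c.png

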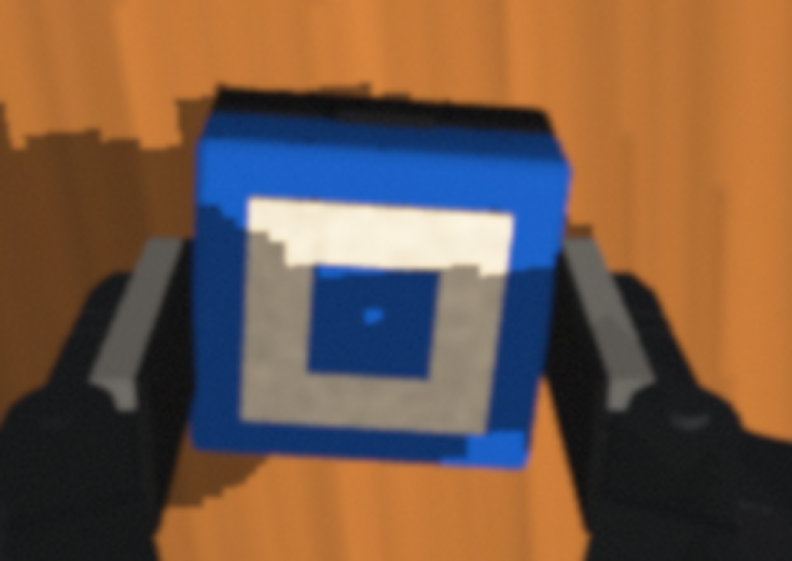

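The pad sits centred but turned about 3.5° in the grip, and the fingertips (row 238 in the crop, about z = 18 mm) overlap its top by only 6 mm. I regrip lower and turned to match.

Run:
```python
from h import *
manip.command_gripper(.07)
manip.servo_line([.431,.0095,.024],down(D(-8)),rate=.1); st('low')
manip.command_gripper(.045,40); st('grip')
manip.servo_line([.431,.0095,.15],rate=.2); st('up')
manip.move_to([.630,-.175,.15],down(D(-7))); st('overbox')
look('w3')
```

```text
low t 4.6 p [0.4306 0.0095 0.0238] w 0.0701 g 0.0 F [-0.2 -0.4  0.6]
grip t 4.9 p [0.431  0.0095 0.0243] w 0.0513 g 42.0 F [-0.8 -0.   3.7]
up t 5.7 p [0.4305 0.0095 0.1495] w 0.0512 g 41.7 F [-0.4 -0.  -1.2]
overbox t 6.7 p [ 0.6287 -0.174   0.1489] w 0.0513 g 41.7 F [-0.1 -0.3 -0.6]
```

View pics/w3.png

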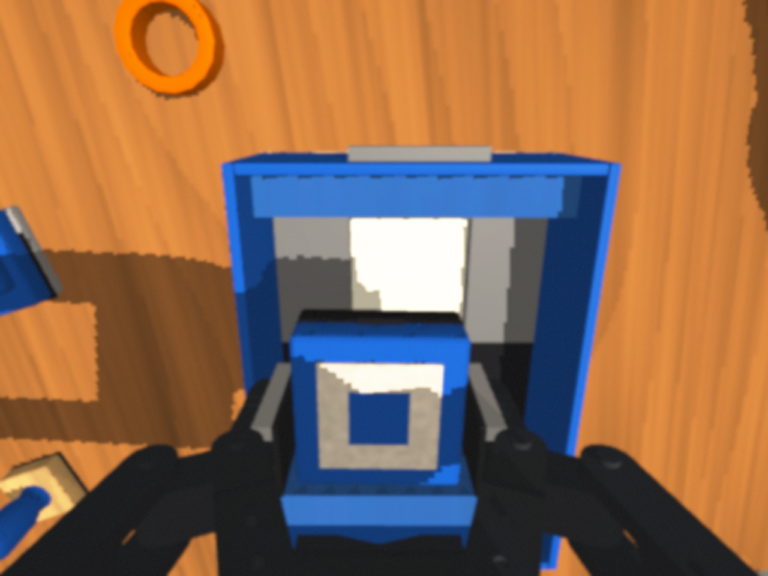

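The pad is now square in the grip; the box's +y rim runs (225,165)–(619,165), and the pad well's floor spans columns 351–467 at row 240.

Run:
```python
import pickle
from h import *
np.set_printoptions(precision=4,suppress=True)
c,p,r=pickle.load(open('w3.pkl','rb')); T=c2w(c,p,r)
f=lambda u,v,z:px2w(c,T,(u+.5)/1.5-.5,(v+.5)/1.5-.5,z)
a,b=f(225,165,.072),f(619,165,.072); e=b-a; th=np.arctan2(e[1],e[0]); print(a,b,np.linalg.norm(e),np.degrees(th))
m=(a+b)/2; ex=e/np.linalg.norm(e); ey=np.array([-ex[1],ex[0],0]); print('box',m-.109*ey)
l,rr=f(351,240,.004),f(467,240,.004); print(l,rr,np.linalg.norm(l-rr),'well x rel box',((l+rr)/2-m)@ex)
# pad in hand: top z = .149-.024+.024
q=[f(295,362*0+330,.1489-.0243+.024),f(468,330,.1489-.0243+.024),f(464,484,.1489-.0243+.024),f(292,484,.1489-.0243+.024)]
print(np.mean(q,0)-p,np.linalg.norm(q[0]-q[1]),np.linalg.norm(q[1]-q[2]))
```

```text
[ 0.5753 -0.0995  0.072 ] [ 0.7336 -0.1189  0.072 ] 0.1595106701030817 -7.001859579639225
box [ 0.6412 -0.2174  0.072 ]
[ 0.6154 -0.1525  0.004 ] [ 0.6813 -0.1606  0.004 ] 0.06635573849133308 well x rel box -0.0002818844701102819
[ 0.001   0.0026 -0.0003] 0.04835008066569982 0.053206897946676386
```

```bash
cat >> h.py <<'E'
def lower(xy,z0,z1,fz=6,step=.001):
    z=z0
    f0=manip.get_contact_force()[2]
    while z>z1 and manip.get_contact_force()[2]-f0<fz:
        z-=step; manip.servo_line([*xy,z],rate=.03)
    st('lowered')
E
python3 - <<'E'
from h import *
manip.servo_line([.6443,-.1785,.15],down(D(-7)),rate=.15)
manip.servo_line([.6443,-.1785,.040],rate=.12); st()
lower([.6443,-.1785],.034,.0285)
manip.command_gripper(.072); st('open')
manip.servo_line([.6443,-.1785,.15],rate=.2)
# on to the punch
manip.move_to([.418,-.138,.15],down(D(9))); st()
look('w4')
E
```

```text
t 8.1 p [ 0.6449 -0.1787  0.0408] w 0.0512 g 41.7 F [-0.1  0.1 -0.1]
lowered t 9.7 p [ 0.6446 -0.1786  0.0284] w 0.0511 g 42.6 F [0.2 0.5 3.4]
open t 9.9 p [ 0.645  -0.1786  0.0276] w 0.0567 g 42.0 F [ 5.2  0.1 -6.5]
 t 11.6 p [ 0.4195 -0.1385  0.15  ] w 0.0719 g 0.0 F [ 0.6 -0.1  0.2]
```

View pics/w4.png

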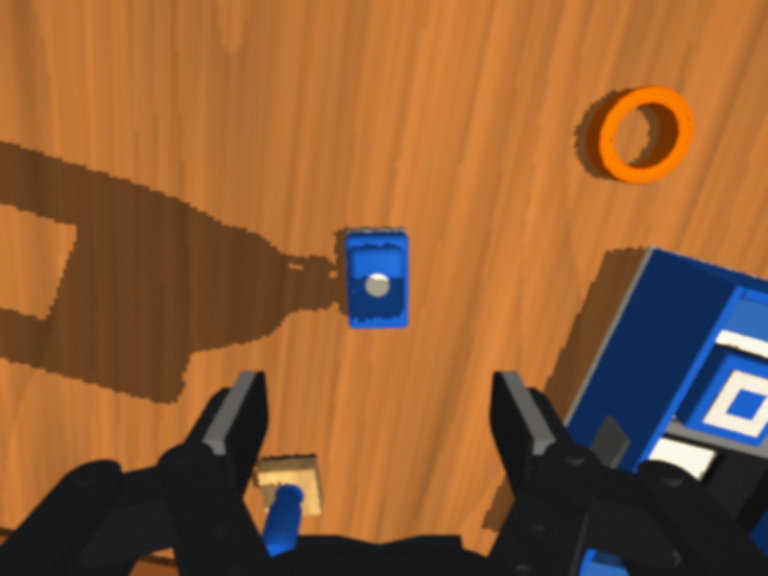

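The punch lies square to the tool with its dot at (377,286); the pad is visible in its well at the right (745,400). The open call returned early, so I add a short hold after opening.

Run:
```python
import pickle
from h import *
c,p,r=pickle.load(open('w4.pkl','rb')); T=c2w(c,p,r)
q=px2w(c,T,377.5/1.5-.5,286.5/1.5-.5,.036); print(q, p)
b=[px2w(c,T,(u+.5)/1.5-.5,(v+.5)/1.5-.5,.024) for u,v in ((346,234),(408,234),(408,327),(348,327))]; print(np.mean(b,0),np.linalg.norm(b[0]-b[1]),np.linalg.norm(b[1]-b[2]))
m=(q+np.mean(b,0))/2
g=m[:2]
manip.command_gripper(.06); manip.hold(.3)
manip.servo_line([*g,.06],down(D(9)),rate=.15)
manip.servo_line([*g,.026],rate=.1); st('low')
manip.command_gripper(.025,40); manip.hold(.3); st('grip')
manip.servo_line([*g,.15],rate=.2); st('up')
manip.move_to([.635,-.258,.15],down(D(-7))); st('over')
look('w5')
```

```text
[ 0.41902177 -0.13624992  0.036     ] [ 0.41952578 -0.13851712  0.14999647]
[ 0.41957863 -0.1381079   0.024     ] 0.03281832125993412 0.05378111205860884
low t 13.5 p [ 0.4195 -0.1372  0.0263] w 0.0599 g 0.0 F [-0.3 -0.6 -0.2]
grip t 14.1 p [ 0.4197 -0.1373  0.0268] w 0.0331 g 40.2 F [-0.3  0.9  5.6]
up t 14.9 p [ 0.4188 -0.137   0.1496] w 0.0331 g 39.8 F [-0.4  1.2 -1.3]
over t 15.9 p [ 0.6334 -0.2571  0.1485] w 0.0332 g 39.8 F [-0.2  0.7 -0.2]
```

View pics/w5.png

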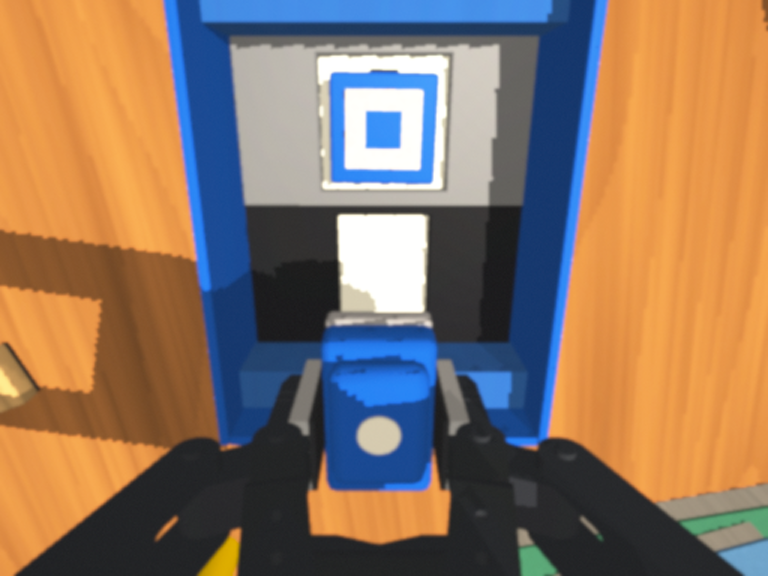

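The pad sits flat and centred in its well; the punch well shows columns 338–428 with its far edge at row 214, and the punch hangs square in the grip.

Run:
```python
import pickle
from h import *
c,p,r=pickle.load(open('w5.pkl','rb')); T=c2w(c,p,r)
f=lambda u,v,z:px2w(c,T,(u+.5)/1.5-.5,(v+.5)/1.5-.5,z)
ex=np.array([np.cos(D(-7)),np.sin(D(-7)),0]); ey=np.array([-ex[1],ex[0],0])
l,rr=f(338,240,.004),f(428,240,.004); top=f(383,214,.011)
w=np.array([.635,-.2581,.0])
print('width',np.linalg.norm(l-rr),'dx',((l+rr)/2-w)@ex,'dy',(top-.035*ey-w)@ey)
d=f(379,436,p[2]-.0265+.036)-p; print('dot in hand',d@ex,d@ey)
g=w+np.clip(((l+rr)/2-w)@ex,-.004,.004)*ex+np.clip((top-.035*ey-w)@ey,-.004,.004)*ey/2-np.clip(d@ey,-.003,.003)*ey
print(g,'shift from nominal',g-w)
g=g[:2]
manip.servo_line([*g,.15],down(D(-7)),rate=.15)
manip.servo_line([*g,.042],rate=.12)
lower(g,.036,.0305)
manip.command_gripper(.055); manip.hold(.4); st('open')
manip.servo_line([*g,.2],rate=.2)
tc=np.array([.6150,.2149]); manip.command_gripper(.05)
manip.move_to([*tc,.17],down(D(106.8-180))); st()
look('w6')
```

```text
width 0.05141332574328485 dx 0.0007368751729346684 dy 0.001882727089643338
dot in hand 0.0004822158942792882 0.0013555504541505358
[ 0.63568091 -0.2586009   0.        ] shift from nominal [ 0.00068091 -0.0005009   0.        ]
lowered t 18.9 p [ 0.6357 -0.2586  0.0308] w 0.0329 g 40.5 F [-3.2  0.4  6.6]
open t 19.5 p [ 0.6353 -0.2585  0.0301] w 0.0399 g 40.8 F [-4.5 -0.1  5.9]
 t 22.5 p [0.6153 0.2143 0.17  ] w 0.05 g 0.0 F [-0.6  1.1 -0.1]
```

View pics/w6.png

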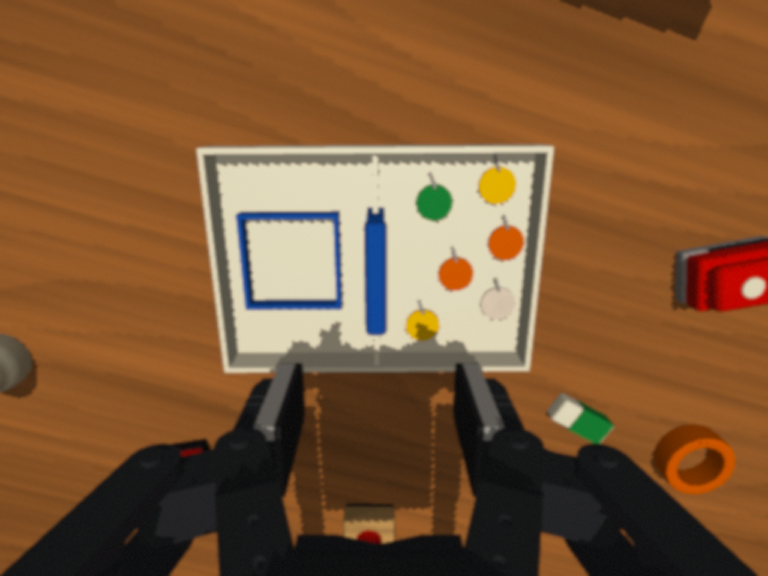

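Tray seen straight on, handle bar from (375,219) to (376,333), rim corners (198,149), (552,149), (527,371), (226,371). The early "open" stops were the thin fingertips touching the wells' insides, so I will look at the punch before covering it.

Run:
```python
import pickle
from h import *
c,p,r=pickle.load(open('w6.pkl','rb')); T=c2w(c,p,r)
f=lambda u,v,z:px2w(c,T,(u+.5)/1.5-.5,(v+.5)/1.5-.5,z)
a,b=f(375,219,.05),f(376,333,.05); h=(a+b)/2
q=[f(198,149,.024),f(552,149,.024),f(527,371,.024),f(226,371,.024)]; m=np.mean(q,0)
e=q[1]-q[0]; print(h,np.linalg.norm(a-b),m,np.linalg.norm(e),np.linalg.norm(q[1]-q[2]),np.degrees(np.arctan2(e[1],e[0])),np.degrees(np.arctan2(*(q[2]-q[3])[1::-1])))
g=((h+m)/2)[:2]; print(g)
o=down(D(106.8-180))
manip.servo_line([*g,.10],o,rate=.15)
manip.servo_line([*g,.047],rate=.12); st('low')
manip.command_gripper(.005,90); manip.hold(.3); st('grip')
manip.servo_line([*g,.08],rate=.1); st('up1')
manip.servo_line([*g,.22],rate=.2); st('up')
# over the box, a bit +x to look first
manip.move_to([.640,-.2174,.24],down(D(83-180))); st('over')
look('w7')
```

```text
[0.6192622  0.21768729 0.05      ] 0.0638881078069854 [0.61670761 0.21685679 0.024     ] 0.19118358977558303 0.13533861391213892 -73.23446506143974 -73.2586348691543
[0.61798491 0.21727204]
low t 23.7 p [0.6183 0.2174 0.0473] w 0.0498 g 0.0 F [0.7 0.1 0.2]
grip t 24.5 p [0.6186 0.2175 0.0481] w 0.01 g 88.5 F [-1.1  0.1  5.8]
up1 t 24.9 p [0.6184 0.2174 0.0809] w 0.0099 g 87.7 F [-0.5 -0.6 -3.2]
up t 25.8 p [0.617  0.217  0.2185] w 0.0106 g 87.7 F [-0.5 -0.1 -3. ]
over t 27.4 p [ 0.6402 -0.2161  0.2398] w 0.0102 g 87.7 F [-1.1  1.  -2.2]
```

View pics/w7.png

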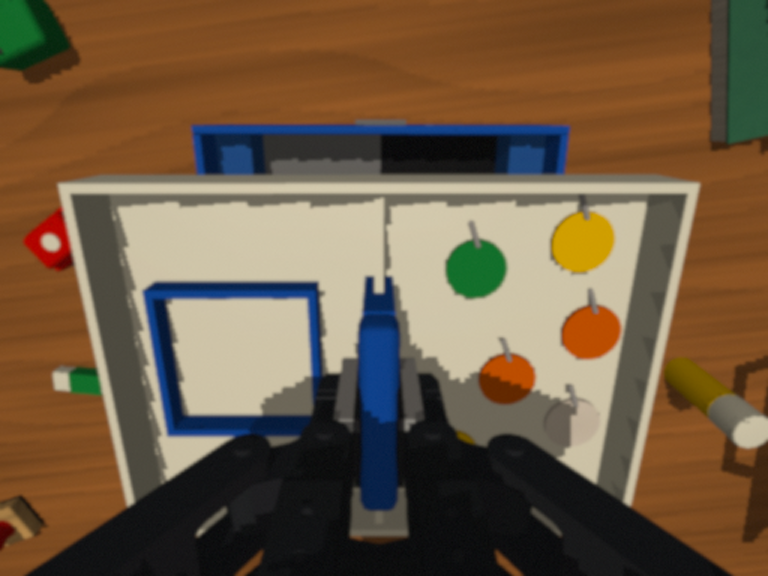

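The tray hangs level and in line with the box (rim 60–698 at row 186, box rim 193–568 at row 128). I move it aside briefly to check the punch with the top camera.

Run:
```python
import pickle
from h import *
np.set_printoptions(precision=4,suppress=True)
c,p,r=pickle.load(open('w7.pkl','rb')); T=c2w(c,p,r); Rt=R.from_rotvec(r).as_matrix()
f=lambda u,v,z:px2w(c,T,(u+.5)/1.5-.5,(v+.5)/1.5-.5,z)
z=p[2]-.048+.024
a,b=f(60,186,z),f(698,186,z)
print('tray rim in tool',Rt.T@(a-p),Rt.T@(b-p))
a,b=f(193,128,.072),f(568,128,.072); e=b-a; print('box far rim',a,b,np.linalg.norm(e),np.degrees(np.arctan2(e[1],e[0])))
n=np.array([np.cos(D(-7)),np.sin(D(-7)),0]); print('box',(a+b)/2-.081*n)
manip.move_to([.56,.06,.24],down(D(83-180)))
c=manip.camera('top'); save('top1',c['image'],(270,100,370,190),6)
```

```text
tray rim in tool [ 0.0656 -0.0966  0.024 ] [0.0655 0.0955 0.0239]
box far rim [ 0.7325 -0.119   0.072 ] [ 0.7064 -0.3334  0.072 ] 0.21600454108954506 -96.94343860227386
box [ 0.6391 -0.2163  0.072 ]
```

View pics/top1.png

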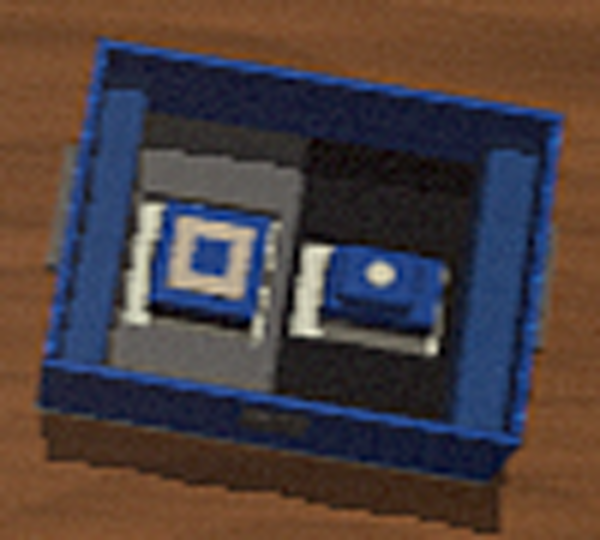

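Both pieces lie flat in their wells (pad at (212,255), punch dot (380,273)). Now the tray, then over to the stamp.

Run:
```python
from h import *
o=down(D(83-180)); g=[.641,-.2172]
manip.move_to([*g,.24],o)
manip.servo_line([*g,.18],o,rate=.15)
manip.servo_line([*g,.102],rate=.1); st()
lower(g,.100,.0925,fz=5)
manip.command_gripper(.03); manip.hold(.3); st('open')
manip.servo_line([*g,.25],rate=.2)
s=np.array([.382,-.2955]); manip.move_to([*s,.19],down(D(10))); manip.command_gripper(.06); st()
p,r=manip.get_position(),manip.get_ee_rot(); c=manip.camera('wrist'); T=c2w(c,p,r); save('w8',c['image'],None,1.5)
hsv=cv2.cvtColor(c['image'],cv2.COLOR_RGB2HSV); m=cv2.inRange(hsv,(105,120,40),(130,255,255))
n,l,stt,cen=cv2.connectedComponentsWithStats(m)
for i in range(1,n):
    if stt[i,4]>60: print(stt[i],px2w(c,T,*cen[i],.045))
```

```text
t 31.2 p [ 0.6415 -0.2174  0.1026] w 0.0102 g 87.7 F [ 0.1 -0.1 -2.1]
lowered t 33.0 p [ 0.6412 -0.2173  0.0941] w 0.0105 g 89.0 F [-2.6  0.6  7.2]
open t 33.6 p [ 0.641  -0.2172  0.0929] w 0.0297 g 0.0 F [-0.1  0.4 -1.1]
 t 36.8 p [ 0.3821 -0.2955  0.19  ] w 0.0599 g 0.0 F [ 1.  -0.2 -0.9]
[  407     4   105   262 10016] [ 0.5595177  -0.23923401  0.045     ]
[244 167  23  31 577] [ 0.38499814 -0.29589341  0.045     ]
```

View pics/w8.png

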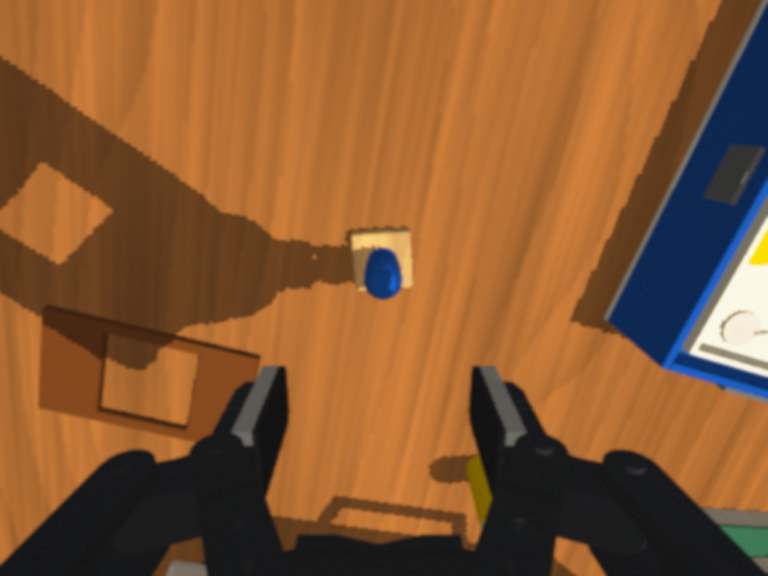

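The stamp stands upright at (384,265), handle at (0.385,-0.296). I pick it up and carry it above the tray for a look at the stamp well.

Run:
```python
from h import *
s=[.384,-.2957]; o=down(D(12))
manip.servo_line([*s,.10],o,rate=.15)
manip.servo_line([*s,.045],rate=.1); st('low')
manip.command_gripper(.012,50); manip.hold(.3); st('grip')
manip.servo_line([*s,.07],rate=.1); manip.servo_line([*s,.22],rate=.2); st('up')
manip.move_to([.640,-.185,.22],down(D(-7))); st('over')
look('w9')
```

```text
low t 38.3 p [ 0.3843 -0.2959  0.0453] w 0.0598 g 0.0 F [-0.7 -0.2 -0.4]
grip t 39.0 p [ 0.3844 -0.296   0.0456] w 0.0205 g 48.7 F [-0.2  0.5  5.9]
up t 40.4 p [ 0.3834 -0.2952  0.2189] w 0.0208 g 48.8 F [ 1.  -0.2 -0.8]
over t 41.4 p [ 0.6388 -0.1854  0.219 ] w 0.0206 g 48.8 F [ 0.6  0.1 -1.2]
```

View pics/w9.png

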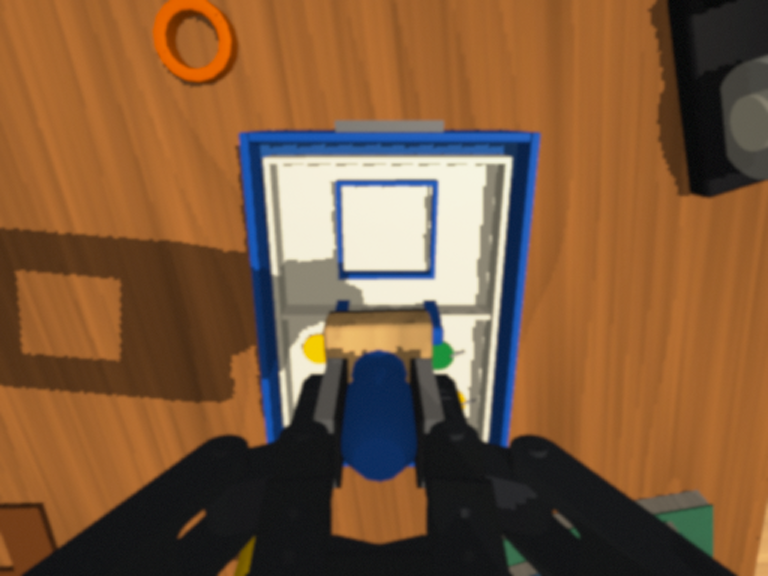

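The tray lies square and level on the ledges; the ribs' outer corners are (335,180), (438,180), (435,277), (339,277), and the stamp's block front edge is at row 313, columns 327–431.

Run:
```python
import pickle
from h import *
np.set_printoptions(precision=4,suppress=True)
c,p,r=pickle.load(open('w9.pkl','rb')); T=c2w(c,p,r); Rt=R.from_rotvec(r).as_matrix()
f=lambda u,v,z:px2w(c,T,(u+.5)/1.5-.5,(v+.5)/1.5-.5,z)
q=[f(*k,.062) for k in ((335,180),(438,180),(435,277),(339,277))]; w=np.mean(q,0)
print('well',w,np.linalg.norm(q[0]-q[1]),np.linalg.norm(q[1]-q[2]))
zb=p[2]-.0455
a,b=f(327,313,zb),f(431,313,zb); print('block front in tool',Rt.T@(a-p),Rt.T@(b-p))
off=Rt@((Rt.T@(a-p)+Rt.T@(b-p))/2-[.019,0,0]); off[2]=0; print('off',off)
est=np.array([.646,-.1655]); print('diff to estimate',w[:2]-est)
g=(.6*w[:2]+.4*est)-off[:2]/2
print(g)
if np.linalg.norm(w[:2]-est)<.008 and np.linalg.norm(off)<.008:
    manip.servo_line([*g,.22],down(D(-7)),rate=.15)
    manip.servo_line([*g,.104],rate=.12); st()
    lower(g,.1,.0935,fz=4)
    manip.command_gripper(.05); manip.hold(.4); st('open')
    manip.servo_line([*g,.25],rate=.15)
    look('w10')
    manip.move_to([.45,.15,.30],down(D(-7))); st('end')
    c=manip.camera('top'); pickle.dump((c,0,0),open('top2.pkl','wb')); save('top2',c['image'],(270,100,370,190),6)
```

```text
well [ 0.6464 -0.1635  0.062 ] 0.05912048298341016 0.05859177349502577
block front in tool [ 0.0157 -0.0192  0.0455] [0.0157 0.0202 0.0455]
off [ 0.     -0.0034  0.    ]
diff to estimate [0.0004 0.002 ]
[ 0.6463 -0.1626]
 t 42.9 p [ 0.6469 -0.1628  0.1049] w 0.0205 g 48.8 F [-0.6  0.3 -1.1]
lowered t 44.5 p [ 0.6464 -0.1626  0.0947] w 0.0205 g 49.3 F [-2.4  0.9  5.4]
open t 45.3 p [ 0.6463 -0.1626  0.094 ] w 0.0497 g 0.0 F [ 0.3 -0.4 -0. ]
end t 47.9 p [0.4507 0.1496 0.3   ] w 0.0496 g 0.0 F [ 0.3 -0.5 -0.5]
```

All 14 views are used, so I check the stamp by numbers: its contact height matches the tray floor (0.0947 against 0.0945 expected). I also measure its handle and block in the two pictures.

Run:
```python
import pickle
from h import *
np.set_printoptions(precision=4,suppress=True)
for n in ('w10','top2'):
    c,p,r=pickle.load(open(n+'.pkl','rb')); T=c2w(c,p,r) if n=='w10' else c2w(c)
    hsv=cv2.cvtColor(c['image'],cv2.COLOR_RGB2HSV)
    for nm,lo,hi,z in (('blue',(105,120,40),(130,255,255),.095),('wood',(10,50,90),(25,150,255),.064)):
        print(n,nm,'expected',np.round(w2px(c,T,[.6463,-.165,z])))
        m=cv2.inRange(hsv,lo,hi); k,l,s,cen=cv2.connectedComponentsWithStats(m)
        u,v=w2px(c,T,[.6463,-.165,z])
        for i in range(1,k):
            if s[i,4]>15 and np.hypot(*(cen[i]-[u,v]))<45: print('  ',s[i],np.round(cen[i]),px2w(c,T,*cen[i],z))
```

```text
w10 blue expected [253. 181.]
   [ 167  110  175  144 5033] [256. 155.] [ 0.6517 -0.1408  0.095 ]
   [ 223  141   60   57 1102] [252. 174.] [ 0.6465 -0.158   0.095 ]
w10 wood expected [253. 172.]
   [ 232  149   42   41 1038] [253. 165.] [ 0.647  -0.1576  0.064 ]
top2 blue expected [303. 133.]
   [277 107  87  73 703] [325. 144.] [ 0.6189 -0.2249  0.095 ]
   [316 115  17   3  17] [324. 116.] [ 0.698  -0.2216  0.095 ]
   [293 127  20  12  65] [303. 131.] [ 0.6527 -0.1647  0.095 ]
   [319 126   6  23  86] [322. 137.] [ 0.6381 -0.2159  0.095 ]
   [290 146  21   5  34] [300. 148.] [ 0.603  -0.1601  0.095 ]
top2 wood expected [301. 137.]
   [311 104   6   5  16] [314. 106.] [ 0.7396 -0.1979  0.064 ]
   [265 120  18  28 110] [274. 134.] [ 0.6526 -0.0899  0.064 ]
   [294 130  17  15 110] [301. 138.] [ 0.6437 -0.1627  0.064 ]
   [268 157   7   8  19] [271. 161.] [ 0.574  -0.0837  0.064 ]
```

The block (columns 232–274, rows 149–190) sits centred inside the rib ring (223–283, 141–198), and the handle is above it, so the stamp is upright. I hand the job in.

Run:
```python
from h import *
st(); print(manip.sign_off())
```

```text
t 48.0 p [0.4508 0.1495 0.2999] w 0.0501 g 0.0 F [ 0.6 -0.6  0.7]
the job is handed in; nothing more can be done
None
```

The blue kit is packed and handed in at 48 s: pad and punch in their wells, tray level on the ledges, stamp upright in its well (this last checked by pixel measurement, not a viewed picture), and the red pieces not touched.

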